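# Nest the tapered copper sleeves loosely for carrying

### The arm

A 6-joint arm with a two-finger parallel gripper is mounted at the origin on the work surface. World frame = base frame: x ahead of the robot, y to its left, z up, the work surface at z = 0. Lengths are in m, angles in rad, forces in N, time in s.
With the tool pointing down it reaches from about 0.375 to 0.975 m from the base axis. Payload 3.8 kg.
Tool frame: the origin (TCP) lies at the very end of the fingers, on their centre line; the grasp point (between the pads) lies 19 mm behind it (grip_point_offset is the z of the grasp point in the tool frame, in m); z points along the fingers, y is the line along which they close (so a half turn about z gives the same grasp; the last joint's range is limited). The gripper opens to 85 mm and grips with 20 to 120 N. Pads are 22 mm wide; open, the fingers measure 114 mm over their backs; the gripper's body (76 mm by 85 mm) begins 54 mm behind the grasp point. The pads swing forward as they close: fully open they stand 13 mm farther back than shut.
Start: joints at [1.276, 0.264, 1.604, -0, 1.274, -0.037], TCP at [0.172, 0.653, 0.231] pointing down, gripper open.
Joint ranges: [-2.63, 2.63], [-0.94, 2.18], [0.31, 2.57], [-1.31, 4.45], [0, 2.66], [-2.55, 2.55]. Speed limits (rad/s): [2.57, 2.57, 3.14, 3.14, 3.14, 3.14].

### API

Orientations are given as a unit quaternion [x, y, z, w].
In Python, from cell import * gives the robot as it stands. The module is installed in compiled form; this text tells all that it offers.
- The arm moves only by the shell command python3 -m inch 'ROWS' [FORCE]. ROWS is JSON, a list of rows, each a list of 7 numbers: the shift along the tool's x, y, z in m, then the turn, a rotation vector about the tool's x, y, z in degrees, then the gripper's target within -1 to 1 (fully open at 1, half-way at 0, shut at -1). In form: [[x, y, z, rx, ry, rz, claw], ...]. A call has 1 to 10 rows; each row is the pose to reach, as a shift and turn from the pose commanded when the call began, along the tool's axes at that moment; what a row does not reach only later rows make up. A row lasts 1/12 s, in which the tool goes at most 41.7 mm and 7.16 degrees, less where a joint would pass 70% of its speed; a pose out of reach is approached as far as the arm can. A call with a gripper value outside its range is refused whole. The fingers move at their own pace and stop on an object; FORCE is the grip in N (left out, the last holds). Time passes only in rows, so rows that repeat a pose let the fingers close. It gives the time, the measured TCP pose, the force, the opening and the grip force at its end, in the units of the state.
- state(): the state, without advancing time (a new reading comes with each control period).
- capture(name): name is "scene" or "side" or "wrist"; returns the picture (384x512x3 uint8, red, green, blue); there is no depth.
- camera_model(name): a dict with "fx", "fy", "cx", "cy" (pixels), "rvec" (rotation vector, rad) and "tvec" (3), from world to camera coordinates, as OpenCV has them. Camera axes: x right, y down, z forward; pixel columns grow to the right and rows downward; lengths in m; the calibration is good to about 2 mm. A picture is of the moment at which its call begins: read the wrist's pose just before it. camera_model takes no time and is no camera call; for the wrist camera it gives the pose at the moment of the call.
- close_job(): hands the job in; it is judged then, once.
The state is a dict: "time": time; "q": joint angles; "joint_velocities": joint speeds; "joint_torque": joint torques, N m; "position": TCP position; "orientation": TCP orientation; "contact_force": force on the tool from outside, world axes, zero at the start; "torque": the same for the moment, N m; "grip_width": finger opening in m; "finger_force": force on a finger pad.
Only numpy, scipy, OpenCV 4.12 (cv2) and the standard library are available. Lean on these libraries where they do the work, as an engineer would, in place of code of your own. Each camera call takes 0.05 s, during which the arm holds its last target. There are 200 camera calls.

### The job

Stack the three tapered copper chimney sleeves for carrying: nest the two that stand on the bench, one after the other, narrow end up over the sleeve that stands on the round wooden board. Lower each one gently until it just rests on the sleeve below and let it go there; do not drop it on or push it down, or the tapers wedge and jam. Leave the stack standing on its board and the other things on the bench where they are.

Things in the scene. Friction and masses are not known exactly. Their poses are not given: they have to be found in the camera images.
- seated_mid (a point): The sleeve that starts on the round board and stays there, bottom of the stack. Copper sleeve (truncated cone, open at both ends), narrow end up: 110 mm tall, outside diameter 91 mm at the foot, 44 mm at the top, 67 mm half-way up (straight 12-degree taper), wall 3 mm, 0.28 to 0.46 kg. Point on its axis, 55 mm above its foot; z runs up the axis. 
- loose_a_mid (a point): Copper sleeve (truncated cone, open at both ends), narrow end up: 110 mm tall, outside diameter 91 mm at the foot, 44 mm at the top, 67 mm half-way up (straight 12-degree taper), wall 3 mm, 0.28 to 0.46 kg. Point on its axis, 55 mm above its foot; z runs up the axis. One of the two sleeves to nest; starts on the bench. Best held from above round the upper third (55 mm diameter 26 mm below the top).
- loose_b_mid (a point): Copper sleeve (truncated cone, open at both ends), narrow end up: 110 mm tall, outside diameter 91 mm at the foot, 44 mm at the top, 67 mm half-way up (straight 12-degree taper), wall 3 mm, 0.28 to 0.46 kg. Point on its axis, 55 mm above its foot; z runs up the axis. The other sleeve to nest, the same as loose_a; either may go first.
- seated: Body of the sleeve on the board (origin at the centre of its foot, z up its axis). It is loose on the board.
- loose_a: Body of sleeve loose_a (origin at the centre of its foot, z up its axis). Nested, a sleeve rests with its foot 12 to 17 mm above the foot of the one below and centres itself; each mm off-centre makes it touch about 5 mm sooner, and let go it slides home by its own weight.
- loose_b: Body of sleeve loose_b (origin at the centre of its foot, z up its axis). Pushing the stack down with about 30 N wedges the tapers; so does letting a sleeve fall more than about 18 mm.
- board: Body of the round wooden carrying board (origin at the centre of its underside, z up).
- board_top (a point): Centre of the top face of the round wooden carrying board, 170 mm diameter, 30 mm thick, which does not move; the bottom sleeve starts within 10 mm of its centre.
- hammer_mid (a point): Bystander: iron flattening hammer lying flat, wooden handle, 235 mm long, 30 mm high; point at the middle of its length.
- mallet_mid (a point): Bystander: wooden mallet lying flat, 234 mm long, barrel head 48 mm diameter and 95 mm long; point 55 mm along the handle from the head's axis.
- dome_mid (a point): Bystander: domed copper lid with an open collar, 132 mm diameter, 64 mm high; point on its axis half-way up.
- tumbler_mid (a point): Bystander: plain steel tumbler, 68 mm diameter at the rim, 90 mm high; point on its axis half-way up.
- jar_mid (a point): Bystander: small waisted copper jar, 86 mm diameter, 104 mm high; point on its axis half-way up.
Things that resemble listed ones, but are neither listed nor needed, are in the scene too. What is shaped like the seated but turquoise is not meant.

How it is judged:
At the end, for the whole second after the job is handed in: One loose stack on the board: the bottom sleeve upright within 35 mm of the board's centre, the other two nested over it in either order, each upright (4.5 degrees), centred on the one below within 8 mm, its foot 8 to 22 mm above the foot below, let go and at rest (((horizontal distance between loose_a_mid and seated_mid below 0.008 m and z of loose_a_mid in the frame of seated_mid between 0.008 and 0.022 m and angle between each of loose_a_mid, loose_b_mid's own z axis and vertical below 0.08 rad and horizontal distance between loose_b_mid and loose_a_mid below 0.008 m and z of loose_b_mid in the frame of loose_a_mid between 0.008 and 0.022 m) or (horizontal distance between loose_b_mid and seated_mid below 0.008 m and z of loose_b_mid in the frame of seated_mid between 0.008 and 0.022 m and angle between each of loose_b_mid, loose_a_mid's own z axis and vertical below 0.08 rad and horizontal distance between loose_a_mid and loose_b_mid below 0.008 m and z of loose_a_mid in the frame of loose_b_mid between 0.008 and 0.022 m)) and horizontal distance between seated_mid and board_top below 0.035 m and z of seated_mid in the frame of board_top between 0.05 and 0.06 m and angle between seated_mid's own z axis and vertical below 0.08 rad and linear speed of each of seated, loose_a, loose_b below 0.02 m/s); the robot touches nothing.
It fails at once if the stack is pushed down: the board bears more than 40 N (of which the three sleeves' weight is at most 12 N) while the fingers are on a sleeve (contact force between seated and board above 40 N and (contact force between the fingers and seated above 0.5 N or contact force between the fingers and loose_a above 0.5 N or contact force between the fingers and loose_b above 0.5 N)).
It fails at once if a sleeve is dropped or knocked about: faster than 0.6 m/s while not in the gripper (a fall of about 18 mm) ((linear speed of loose_a above 0.6 m/s and contact force between the fingers and loose_a below 0.05 N) or (linear speed of loose_b above 0.6 m/s and contact force between the fingers and loose_b below 0.05 N)).
It fails at once if another thing on the bench (hammer, mallet, domed lid, tumbler, jar) is moved more than 30 mm (distance of any of hammer_mid, mallet_mid, dome_mid, tumbler_mid, jar_mid from where it was at the start of the episode above 0.03 m).
It also fails if it takes over 67 s, if anything falls off the work surface, if the arm or the gripper's body presses on something with over 40 N, if the wrist force passes 120 N, or if a joint passes its speed limit or range.

## Working session

There is one attempt and no reset: what is moved stays moved. The work goes in short steps, Python scripts to look and compute and a shell command to move; the robot and the scene stay as the last step left them, time stands still between calls to the robot, and variables do not carry over. Pictures are saved under pics/ and viewed, at most 10 in all, crops included, and the job is handed in when it is done.

```bash
mkdir -p pics
python3 - <<'E'
from cell import *
import cv2,numpy as np
for n in ["scene","side"]:
    cv2.imwrite(f"pics/{n}0.png",cv2.cvtColor(capture(n),cv2.COLOR_RGB2BGR))
    m=camera_model(n);R=cv2.Rodrigues(np.array(m["rvec"]))[0];print(n,m["fx"],-R.T@np.array(m["tvec"]).ravel(),R[2])
s=state();print(s)
E
```

```text
scene 448.80075257523373 [1.15183908 0.58219157 0.73087569] [-0.54926122 -0.5658451  -0.61492392]
side 436.30055930138263 [ 0.19833678 -0.8142444   0.85251944] [ 0.31783406  0.68387958 -0.6567269 ]
{'time': 0.1, 'q': array([ 1.27607090e+00,  2.64693310e-01,  1.60525210e+00,  1.63620225e-05,
        1.27375003e+00, -3.68809816e-02]), 'joint_velocities': array([-0.00056947,  0.00062693, -0.00244541,  0.00122059, -0.00062569,
        0.00088325]), 'joint_torque': array([-1.02934437e-04, -5.16711473e+01, -3.68589377e+01, -2.15726327e-04,
        6.23417756e-03,  9.92276767e-06]), 'position': array([0.17190818, 0.65203506, 0.2300682 ]), 'orientation': array([ 1.28567694e-01,  9.91700178e-01, -1.03568660e-03, -1.81240163e-04]), 'contact_force': array([ 0.45971019,  0.72219423, -0.59104197]), 'torque': array([-0.02387572, -0.02530946, -0.03531983]), 'finger_force': 0.0, 'grip_width': 0.08586108297132111}
```

View pics/scene0.png

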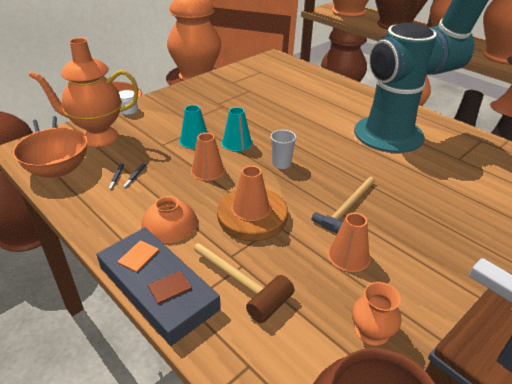

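View pics/side0.png

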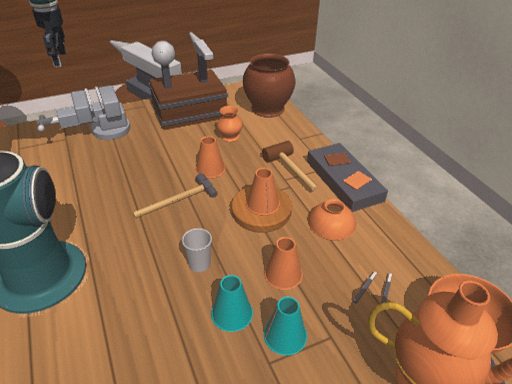

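The scene view shows the loose sleeves with their top rims at about (206,139) and (356,220), and the seated one at (252,173). In the side view the same rims are at (285,243), (208,143) and (264,175). The turquoise pair are decoys.

```bash
cat > h.py <<'E'
from cell import *
import cv2,numpy as np
from scipy.optimize import least_squares
from scipy.spatial.transform import Rotation as Ro
def cam(n):
    m=camera_model(n);K=np.array([[m["fx"],0,m["cx"]],[0,m["fy"],m["cy"]],[0,0,1.]])
    return K,np.array(m["rvec"],float).ravel(),np.array(m["tvec"],float).ravel()
def proj(c,P): return cv2.projectPoints(np.atleast_2d(np.array(P,float)),c[1],c[2],c[0],None)[0][:,0]
def ray(c,uv):
    R=cv2.Rodrigues(c[1])[0];d=R.T@np.linalg.inv(c[0])@np.array([*uv,1.]);return -R.T@c[2],d
def atz(c,uv,z):
    o,d=ray(c,uv);return o+d*(z-o[2])/d[2]
def tri(obs):
    A=[];b=[]
    for c,uv in obs:
        o,d=ray(c,uv);d/=np.linalg.norm(d);M=np.eye(3)-np.outer(d,d);A.append(M);b.append(M@o)
    return np.linalg.lstsq(np.vstack(A),np.hstack(b),rcond=None)[0]
def totool(p): # world target TCP -> shift in tool axes
    s=state();return Ro.from_quat(s["orientation"]).inv().apply(np.array(p)-s["position"])*1000
E
python3 - <<'E'
from h import *
S,D=cam("scene"),cam("side")
for n,a,b,z in [("far",(206,139),(285,243),.11),("near",(356,220),(208,143),.11),("seated",(252,173),(264,175),.14),
  ("tumbler",(283,136),(197,237),.09),("jar",(382,295),(230,111),.104),("hammerhead",(326,223),(207,185),.015),("hamend",(371,182),(138,212),.015),("mallethead",(271,298),(278,152),.024),("teal1",(237,113),(231,284),.11),("dome",(168,207),(331,207),.06)]:
    print(n,tri([(S,a),(D,b)]).round(3),atz(S,a,z)[:2].round(3),atz(D,b,z)[:2].round(3))
W=cam("wrist");R=cv2.Rodrigues(W[1])[0];print(W[0],"wrist cam",-R.T@W[2],R)
print(Ro.from_quat(state()["orientation"]).as_matrix().round(3))
E
```

```text
far [ 0.544 -0.225  0.104] [ 0.55  -0.218] [ 0.541 -0.229]
near [0.512 0.23  0.1  ] [0.52  0.236] [0.509 0.215]
seated [ 0.587 -0.008  0.131] [0.593 0.001] [ 0.583 -0.02 ]
tumbler [ 0.367 -0.115  0.09 ] [ 0.367 -0.114] [ 0.366 -0.115]
jar [0.639 0.378 0.101] [0.64 0.38] [0.638 0.37 ]
hammerhead [0.478 0.141 0.013] [0.484 0.141] [0.475 0.142]
hamend [0.263 0.115 0.008] [0.272 0.12 ] [0.263 0.107]
mallethead [0.738 0.207 0.019] [0.739 0.21 ] [0.736 0.2  ]
teal1 [ 0.387 -0.28   0.1  ] [ 0.398 -0.267] [ 0.386 -0.288]
dome [ 0.742 -0.118  0.053] [ 0.749 -0.112] [ 0.735 -0.123]
[[281.20435741   0.         260.02445131]
 [  0.         281.20435741 190.94219916]
 [  0.           0.           1.        ]] wrist cam [0.10212594 0.67025244 0.37409551] [[ 0.25437398  0.96710386 -0.00200154]
 [ 0.92756303 -0.24338689  0.28353068]
 [ 0.27371646 -0.07397938 -0.95896108]]
[[-0.967  0.255 -0.001]
 [ 0.255  0.967 -0.002]
 [ 0.    -0.002 -1.   ]]
```

```bash
python3 -m inch '[[-0.03,-0.02,-0.04,0,0,0,1],[-0.435,-0.324,-0.04,0,0,0,1],[-0.435,-0.324,-0.04,0,0,0,1],[-0.435,-0.324,-0.04,0,0,0,1],[-0.435,-0.324,-0.04,0,0,0,1],[-0.435,-0.324,-0.04,0,0,0,1],[-0.435,-0.324,-0.04,0,0,0,1],[-0.435,-0.324,-0.04,0,0,0,1],[-0.435,-0.324,-0.04,0,0,0,1],[-0.435,-0.324,-0.04,0,0,0,1]]' 30
python3 -c "
from h import *
print(totool([.51,.228,.27]).round(1), state()['q'])"
```

```text
time: 0.93
position: [0.424, 0.336, 0.2685]
orientation: [0.128, 0.992, -0.0, -0.0]
contact_force: [1.3, 1.1, 1.0]
grip_width: 0.0855
finger_force: 0.0
[-110.7  -82.5   -1.5] [ 6.24037815e-01 -1.18736524e-02  1.84390732e+00  8.75282471e-07
  1.31005301e+00 -6.89174966e-01]
```

```bash
python3 -m inch '[[-0.11,-0.082,0,0,0,0,1],[-0.11,-0.082,0,0,0,0,1],[-0.11,-0.082,0,0,0,0,1],[-0.11,-0.082,0,0,0,0,1],[-0.11,-0.082,0,0,0,0,1],[-0.11,-0.082,0,0,0,0,1]]'
cat > look.py <<'E'
from h import *
import sys
im=cv2.cvtColor(capture("wrist"),cv2.COLOR_RGB2BGR);c=cam("wrist")
import pickle;pickle.dump((c,state()),open(sys.argv[1]+".pkl","wb"))
cv2.imwrite(f"pics/{sys.argv[1]}.png",im);print(state()["position"])
E
python3 look.py w1
```

```text
time: 1.43
position: [0.5087, 0.2302, 0.2683]
orientation: [0.13, 0.992, 0.0, -0.001]
contact_force: [-0.8, 0.2, 0.1]
grip_width: 0.0855
finger_force: 0.0
[0.50824652 0.23092481 0.26833047]
```

View pics/w1.png

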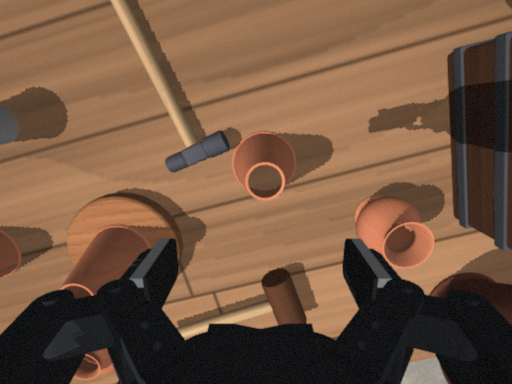

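The near sleeve's rim is an ellipse centred at about (266,181), spanning roughly 245–287. The hammer and jar are clear of it.

Run:
```python
from h import *
import pickle
c,s=pickle.load(open("w1.pkl","rb"))
p=atz(c,(266,181),.11);q=atz(c,(287,181),.11);print(p,"radius",np.linalg.norm(p-q))
print(totool([p[0],p[1],.068]).round(1))
im=cv2.imread("pics/w1.png");cc=proj(c,[[p[0]+.0455*np.cos(t),p[1]+.0455*np.sin(t),0] for t in np.linspace(0,6.3,40)])
cc2=proj(c,[[p[0]+.022*np.cos(t),p[1]+.022*np.sin(t),.11] for t in np.linspace(0,6.3,40)])
for k in (cc,cc2): cv2.polylines(im,[np.int32(k*16)],1,(255,0,0),1,cv2.LINE_AA,4)
cv2.imwrite("pics/w1c.png",cv2.resize(im[110:220,200:330],None,fx=5,fy=5))
```

```text
[0.51520498 0.23553967 0.11      ] radius 0.023302555437740465
[ -5.8   6.2 200.3]
```

View pics/w1c.png

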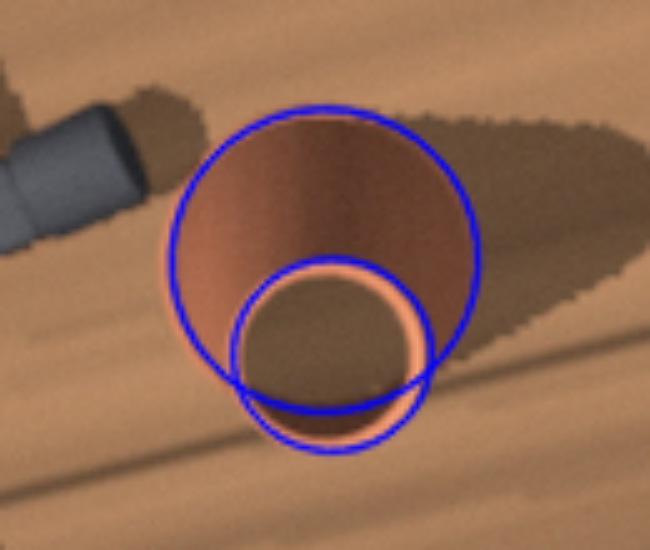

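```bash
python3 -m inch '[[-0.006,0.006,0,0,0,0,1],[-0.006,0.006,0.04,0,0,0,1],[-0.006,0.006,0.08,0,0,0,1],[-0.006,0.006,0.12,0,0,0,1],[-0.006,0.006,0.16,0,0,0,1],[-0.006,0.006,0.185,0,0,0,1],[-0.006,0.006,0.203,0,0,0,1],[-0.006,0.006,0.203,0,0,0,1],[-0.006,0.006,0.203,0,0,0,1]]' 40 && python3 -m inch '[[0,0,0,0,0,0,-0.2],[0,0,0,0,0,0,-0.5],[0,0,0,0,0,0,-0.8],[0,0,0,0,0,0,-1],[0,0,0,0,0,0,-1],[0,0,0,0,0,0,-1],[0,0,0,0,0,0,-1]]' 40
```

```text
time: 2.23
position: [0.5148, 0.236, 0.0648]
orientation: [0.127, 0.992, -0.001, -0.001]
contact_force: [0.5, 0.6, 0.6]
grip_width: 0.0852
finger_force: 0.0
time: 2.82
position: [0.518, 0.2356, 0.069]
orientation: [0.129, 0.992, 0.001, 0.002]
contact_force: [-1.9, -0.5, 4.4]
grip_width: 0.0562
finger_force: 40.8
```

```bash
python3 -m inch '[[0,0,-0.005,0,0,0,-1],[0,0,-0.015,0,0,0,-1],[0,0,-0.035,0,0,0,-1],[0,0,-0.06,0,0,0,-1],[0,0,-0.09,0,0,0,-1],[0,0,-0.12,0,0,0,-1],[0,0,-0.15,0,0,0,-1],[0,0,-0.18,0,0,0,-1],[0,0,-0.18,0,0,0,-1],[0,0,-0.18,0,0,0,-1]]'; python3 -c "
from h import *
print(totool([.587,-.008,.245]).round(1))"
```

```text
time: 3.65
position: [0.5178, 0.2355, 0.2493]
orientation: [0.129, 0.992, 0.002, 0.003]
contact_force: [0.2, -0.1, -3.1]
grip_width: 0.0558
finger_force: 42.2
[-129.  -217.8    4.1]
```

```bash
python3 -m inch '[[-0.02,-0.02,0,0,0,0,-1],[-0.045,-0.047,0,0,0,0,-1],[-0.07,-0.075,0,0,0,0,-1],[-0.09,-0.095,0,0,0,0,-1],[-0.103,-0.107,0,0,0,0,-1],[-0.103,-0.107,0,0,0,0,-1],[-0.103,-0.107,0,0,0,0,-1],[-0.103,-0.107,0,0,0,0,-1]]'; python3 look.py w2
```

```text
time: 4.32
position: [0.5872, 0.1053, 0.2439]
orientation: [0.129, 0.992, -0.0, -0.002]
contact_force: [-0.5, 0.3, -3.2]
grip_width: 0.0557
finger_force: 42.4
[0.58727964 0.10567853 0.24429427]
```

View pics/w2.png

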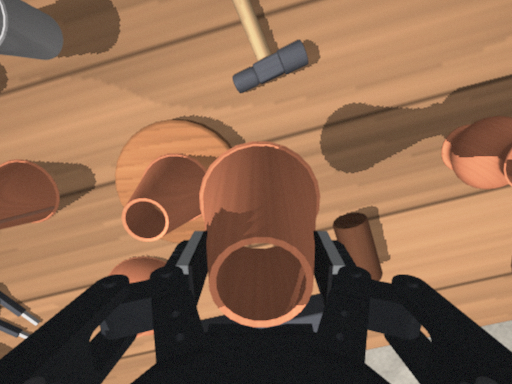

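The held sleeve's rim is at about (261,282) and its foot spans columns 200–319. The seated sleeve's rim is at about (145,220). I'll fit both to these marks.

```bash
cat > fit.py <<'E'
from h import *
import pickle
T=np.linspace(0,2*np.pi,90,endpoint=False)
def circ(c,p,r,z): return proj(c,np.c_[p[0]+r*np.cos(T),p[1]+r*np.sin(T),p[2]+z+0*T])
def ext(k): return np.array([k[:,0].min(),k[:,0].max(),k[:,1].min(),k[:,1].max()])
def held(c,s,rim,footlr):
    f=lambda p: np.r_[ext(circ(c,p,.022,.11))-rim, ext(circ(c,p,.0455,0))[:3]-footlr]
    x0=s["position"]-[0,0,.067];r=least_squares(f,x0,loss="soft_l1");return r.x,r.fun
def draw(name,c,ps):
    im=cv2.imread(f"pics/{name}.png")
    for p in ps:
        for r,z in((.0455,0),(.022,.11)): cv2.polylines(im,[np.int32(circ(c,p,r,z)*16)],1,(255,0,0),1,cv2.LINE_AA,4)
    cv2.imwrite(f"pics/{name}c.png",cv2.resize(im[110:350,60:360],None,fx=2.5,fy=2.5))
E
python3 - <<'E'
from fit import *
c,s=pickle.load(open("w2.pkl","rb"));t=s["position"]
h,e=held(c,s,[208,314,236,328],[200,319,142]);print("held",h,h-t,e.round(1))
p=atz(c,(145,220),.14);p[2]=.03;print("seated",p,ext(circ(c,p,.022,.11)))
draw("w2",c,[h,p])
print(Ro.from_quat(s["orientation"]).inv().apply([*(p-h)[:2],0])*1000)
E
```

```text
held [0.58513582 0.10618488 0.17808116] [-0.00214383  0.00050635 -0.06621311] [-0.6  0.3 -0.5  0.3  2.7 -0.6  0.4]
seated [ 0.58821468 -0.00802067  0.03      ] [121.62457536 168.24205637 197.93750577 241.0649216 ]
[-3.20491211e+01 -1.09659660e+02 -2.40168193e-02]
```

View pics/w2c.png

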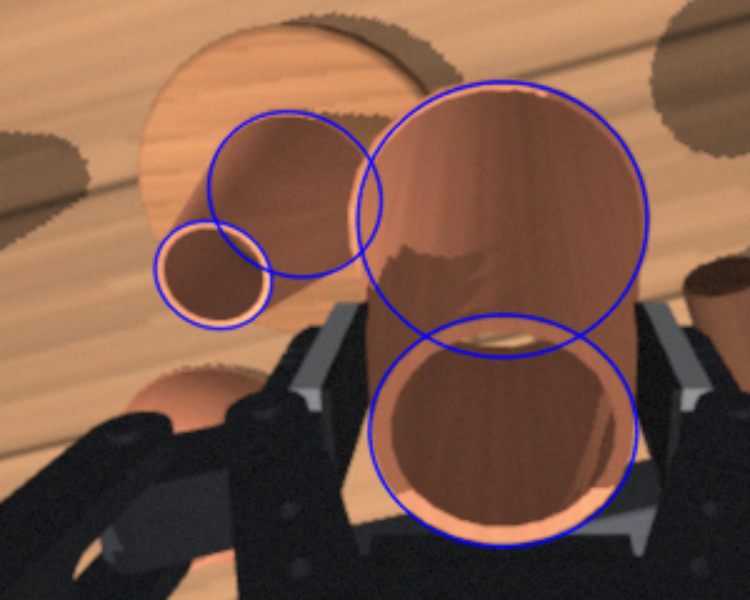

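```bash
python3 -m inch '[[-0.008,-0.025,0,0,0,0,-1],[-0.016,-0.055,0,0,0,0,-1],[-0.025,-0.085,0,0,0,0,-1],[-0.030,-0.102,0,0,0,0,-1],[-0.032,-0.109,0,0,0,0,-1],[-0.032,-0.109,0,0,0,0,-1],[-0.032,-0.109,0,0,0,0,-1],[-0.032,-0.109,0.01,0,0,0,-1],[-0.032,-0.109,0.03,0,0,0,-1],[-0.032,-0.109,0.03,0,0,0,-1]]'; python3 -c "
from h import *
print(totool([.58821+.00214,-.00802-.0010,.21]).round(1))"
```

```text
time: 5.2
position: [0.589, -0.0067, 0.2112]
orientation: [0.128, 0.992, -0.0, -0.003]
contact_force: [-1.8, 0.3, -4.0]
grip_width: 0.0558
finger_force: 42.6
[-1.9 -1.9  1.2]
```

```bash
python3 -m inch '[[-0.0015,-0.0015,0.005,0,0,0,-1],[-0.0015,-0.0015,0.015,0,0,0,-1],[-0.0015,-0.0015,0.03,0,0,0,-1],[-0.0015,-0.0015,0.045,0,0,0,-1],[-0.0015,-0.0015,0.06,0,0,0,-1],[-0.0015,-0.0015,0.07,0,0,0,-1],[-0.0015,-0.0015,0.075,0,0,0,-1],[-0.0015,-0.0015,0.075,0,0,0,-1],[-0.0015,-0.0015,0.075,0,0,0,-1]]'
```

```text
time: 5.95
position: [0.5931, -0.0102, 0.1411]
orientation: [0.129, 0.992, 0.0, 0.0]
contact_force: [-0.1, 0.6, -3.6]
grip_width: 0.0556
finger_force: 42.7
```

```bash
python3 -m inch '[[0,0,0.004,0,0,0,-1],[0,0,0.008,0,0,0,-1],[0,0,0.012,0,0,0,-1],[0,0,0.014,0,0,0,-1],[0,0,0.014,0,0,0,-1]]';python3 -c "
from h import *
print(totool([.58821+.00214,-.00802-.0010,.111]).round(1))"
```

```text
time: 6.37
position: [0.5921, -0.01, 0.1262]
orientation: [0.129, 0.992, 0.0, -0.001]
contact_force: [-1.8, 1.4, -3.1]
grip_width: 0.0558
finger_force: 42.8
[ 1.9  0.5 15.2]
```

```bash
python3 -m inch '[[0.0015,0,0.002,0,0,0,-1],[0.0015,0,0.004,0,0,0,-1],[0.0015,0,0.006,0,0,0,-1],[0.0015,0,0.006,0,0,0,-1]]';python3 -m inch '[[0,0,0.001,0,0,0,-1],[0,0,0.002,0,0,0,-1],[0,0,0.003,0,0,0,-1],[0,0,0.003,0,0,0,-1]]'
```

```text
time: 6.7
position: [0.591, -0.0096, 0.1204]
orientation: [0.129, 0.992, 0.0, -0.0]
contact_force: [-0.9, 1.8, -2.2]
grip_width: 0.0556
finger_force: 42.8
time: 7.03
position: [0.5912, -0.0098, 0.1177]
orientation: [0.129, 0.992, 0.0, -0.0]
contact_force: [-2.1, 2.4, -0.1]
grip_width: 0.0562
finger_force: 43.1
```

```bash
python3 -m inch '[[0.0007,0.0004,0,0,0,0,-1],[0.0013,0.0008,0,0,0,0,-1],[0.0013,0.0008,0,0,0,0,-1]]';python3 -m inch '[[0,0,0.001,0,0,0,-1],[0,0,0.002,0,0,0,-1],[0,0,0.002,0,0,0,-1]]'
```

```text
time: 7.28
position: [0.5902, -0.0091, 0.1175]
orientation: [0.128, 0.992, -0.0, 0.0]
contact_force: [-0.6, 0.1, -2.5]
grip_width: 0.056
finger_force: 42.7
time: 7.53
position: [0.5902, -0.0088, 0.1157]
orientation: [0.129, 0.992, -0.0, -0.0]
contact_force: [-1.6, 0.8, -1.3]
grip_width: 0.0557
finger_force: 42.9
```

```bash
python3 -m inch '[[0.0006,0.0002,0,0,0,0,-1],[0.0012,0.0003,0,0,0,0,-1],[0.0012,0.0003,0.001,0,0,0,-1],[0.0012,0.0003,0.002,0,0,0,-1],[0.0012,0.0003,0.002,0,0,0,-1]]';python3 -m inch '[[0,0,0.001,0,0,0,-1],[0,0,0.0015,0,0,0,-1],[0,0,0.0015,0,0,0,-1]]'
```

```text
time: 7.95
position: [0.5895, -0.0083, 0.1142]
orientation: [0.129, 0.992, -0.0, 0.0]
contact_force: [-1.0, -0.7, -0.5]
grip_width: 0.056
finger_force: 43.1
time: 8.2
position: [0.5898, -0.0083, 0.1135]
orientation: [0.129, 0.992, -0.0, 0.001]
contact_force: [-2.4, 0.0, 4.6]
grip_width: 0.0559
finger_force: 44.1
```

```bash
python3 -m inch '[[0,0,0,0,0,0,0.4],[0,0,0,0,0,0,0.5],[0,0,0,0,0,0,0.7],[0,0,0,0,0,0,1],[0,0,0,0,0,0,1],[0,0,0,0,0,0,1]]';python3 -m inch '[[0,0,-0.02,0,0,0,1],[0,0,-0.05,0,0,0,1],[0,0,-0.09,0,0,0,1],[0,0,-0.13,0,0,0,1],[0,0,-0.155,0,0,0,1],[0,0,-0.155,0,0,0,1],[0,0,-0.155,0,0,0,1]]'; python3 look.py w3;  python3 -c "
from h import *
print(totool([.544,-.225,.27]).round(1))"
```

```text
time: 8.7
position: [0.5891, -0.0082, 0.1122]
orientation: [0.129, 0.992, -0.0, -0.0]
contact_force: [0.0, -0.3, 0.2]
grip_width: 0.0851
finger_force: 0.0
time: 9.28
position: [0.5907, -0.0082, 0.2702]
orientation: [0.129, 0.992, 0.0, 0.003]
contact_force: [-0.5, -0.2, -1.7]
grip_width: 0.0858
finger_force: 0.0
[ 0.58933746 -0.00817588  0.26775527]
[ -11.4 -221.2   -2.3]
```

View pics/w3.png

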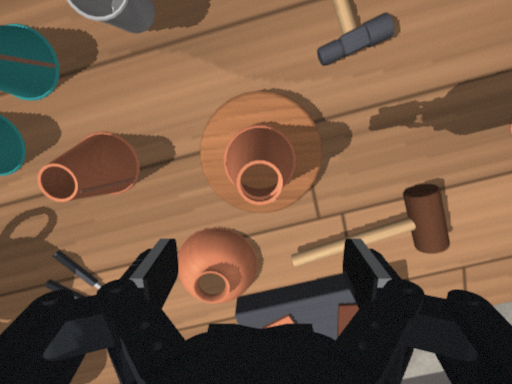

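The first sleeve is nested, with its rim at (260,182). The far sleeve's rim is at (59,183).

Run:
```python
from fit import *
c,s=pickle.load(open("w3.pkl","rb"))
for z in(.1545,): p=atz(c,(260,182.5),z);print("stack",p,ext(circ(c,[p[0],p[1],z-.11],.022,.11)))
f=atz(c,(59,183),.11);print("far",f,ext(circ(c,[f[0],f[1],0],.022,.11)))
print(totool([f[0],f[1],.27]).round(1))
```

```text
stack [ 0.58514353 -0.00750225  0.1545    ] [236.74264404 283.26790082 159.46358714 204.47650528]
far [ 0.54033933 -0.22633467  0.11      ] [ 38.68372629  79.15678975 163.44733482 201.7833558 ]
[  -8.2 -223.4   -2.3]
```

```bash
python3 -m inch '[[-0.008,-0.03,0,0,0,0,1],[-0.008,-0.07,0,0,0,0,1],[-0.008,-0.11,0,0,0,0,1],[-0.008,-0.15,0,0,0,0,1],[-0.008,-0.19,0,0,0,0,1],[-0.008,-0.213,0,0,0,0,1],[-0.008,-0.223,0,0,0,0,1],[-0.008,-0.223,0,0,0,0,1],[-0.008,-0.223,0,0,0,0,1]]';python3 look.py w4;  python3 -c "
from h import *
print(totool([.541,-.226,.065]).round(1))"
```

```text
time: 10.08
position: [0.5394, -0.2252, 0.2656]
orientation: [0.129, 0.992, 0.001, -0.001]
contact_force: [0.7, 0.4, -0.2]
grip_width: 0.0852
finger_force: 0.0
[ 0.53979088 -0.2246133   0.26596158]
[ -2.   -1.3 201. ]
```

View pics/w4.png

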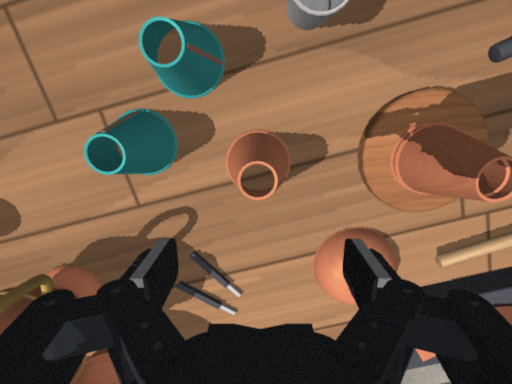

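The far sleeve's rim is at (258,180), so the offset is about (-5,-1) mm in tool axes. Nothing is in the way.

```bash
python3 -m inch '[[-0.005,-0.001,0,0,0,0,1],[-0.005,-0.001,0.04,0,0,0,1],[-0.005,-0.001,0.08,0,0,0,1],[-0.005,-0.001,0.12,0,0,0,1],[-0.005,-0.001,0.16,0,0,0,1],[-0.005,-0.001,0.185,0,0,0,1],[-0.005,-0.001,0.2,0,0,0,1],[-0.005,-0.001,0.2,0,0,0,1],[-0.005,-0.001,0.2,0,0,0,1]]' 40 && python3 -m inch '[[0,0,0,0,0,0,-0.2],[0,0,0,0,0,0,-0.5],[0,0,0,0,0,0,-0.8],[0,0,0,0,0,0,-1],[0,0,0,0,0,0,-1],[0,0,0,0,0,0,-1],[0,0,0,0,0,0,-1]]' 40
python3 -m inch '[[0,0,-0.005,0,0,0,-1],[0,0,-0.015,0,0,0,-1],[0,0,-0.035,0,0,0,-1],[0,0,-0.06,0,0,0,-1],[0,0,-0.09,0,0,0,-1],[0,0,-0.12,0,0,0,-1],[0,0,-0.15,0,0,0,-1],[0,0,-0.185,0,0,0,-1],[0,0,-0.185,0,0,0,-1],[0,0,-0.185,0,0,0,-1]]'; python3 -c "
from h import *
print(totool([.585,-.112,.25]).round(1))"
```

```text
time: 10.88
position: [0.5446, -0.2266, 0.0664]
orientation: [0.128, 0.992, 0.0, -0.001]
contact_force: [0.2, 0.1, -0.5]
grip_width: 0.0856
finger_force: 0.0
time: 11.47
position: [0.5468, -0.2293, 0.0705]
orientation: [0.129, 0.992, -0.001, 0.003]
contact_force: [-1.1, -1.0, 6.0]
grip_width: 0.0551
finger_force: 41.2
time: 12.3
position: [0.5461, -0.2287, 0.2559]
orientation: [0.129, 0.992, -0.001, 0.003]
contact_force: [-0.2, -0.1, -4.0]
grip_width: 0.0548
finger_force: 42.2
[ -7.8 122.8   5.8]
```

```bash
python3 -m inch '[[-0.008,0.025,0,0,0,0,-1],[-0.008,0.055,0,0,0,0,-1],[-0.008,0.085,0,0,0,0,-1],[-0.008,0.11,0,0,0,0,-1],[-0.008,0.123,0,0,0,0,-1],[-0.008,0.123,0,0,0,0,-1],[-0.008,0.123,0,0,0,0,-1],[-0.008,0.123,0,0,0,0,-1]]'; python3 look.py w5
```

```text
time: 12.97
position: [0.5828, -0.1118, 0.251]
orientation: [0.129, 0.992, -0.0, -0.001]
contact_force: [-0.3, -0.2, -4.2]
grip_width: 0.0551
finger_force: 42.5
[ 0.58301106 -0.11213372  0.25140997]
```

View pics/w5.png

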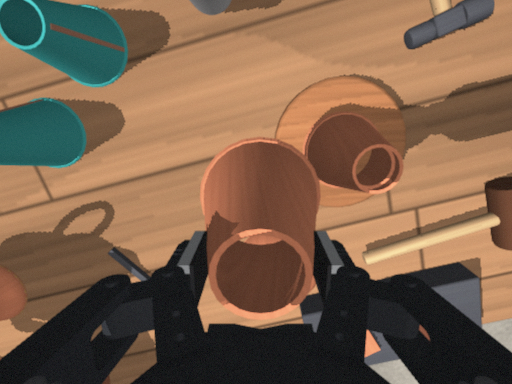

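The held sleeve's rim spans columns 207–314 and rows 229–320; its foot spans columns 201–320 and starts at row 138. The stack's rim is centred at about (378,168).

Run:
```python
from fit import *
c,s=pickle.load(open("w5.pkl","rb"));t=s["position"]
h,e=held(c,s,[207,314,229,320],[201,320,138]);print("held",h,h-t,e.round(1))
p=atz(c,(378,168.5),.1545);p[2]=.0445;print("stack",p,ext(circ(c,p,.022,.11)))
print("TCP target",p[:2]-(h-t)[:2],Ro.from_quat(s["orientation"]).inv().apply([*(p-h)[:2],0])*1000)
```

```text
held [ 0.5779898  -0.110991    0.18428942] [-0.00502126  0.00114272 -0.06712055] [ 0.1 -0.1 -1.2  1.2  1.5 -1.8  0.1]
stack [ 0.58838658 -0.0075706   0.0445    ] [352.67683032 403.4770648  143.11022646 192.63744563]
TCP target [ 0.59340784 -0.00871332] [ 1.63888850e+01  1.02641480e+02 -5.93917797e-02]
```

```bash
python3 -m inch '[[0.004,0.025,0,0,0,0,-1],[0.009,0.055,0,0,0,0,-1],[0.013,0.08,0,0,0,0,-1],[0.0165,0.095,0,0,0,0,-1],[0.0165,0.1025,0,0,0,0,-1],[0.0165,0.1025,0,0,0,0,-1],[0.0165,0.1025,0,0,0,0,-1],[0.0165,0.1025,0.01,0,0,0,-1],[0.0165,0.1025,0.02,0,0,0,-1],[0.0165,0.1025,0.02,0,0,0,-1]]'; python3 -c "
from h import *
print(totool([.5934,-.0087,.126]).round(1))"
```

```text
time: 13.85
position: [0.5919, -0.0089, 0.2288]
orientation: [0.129, 0.992, -0.0, -0.003]
contact_force: [-0.3, -0.4, -4.5]
grip_width: 0.0551
finger_force: 42.6
[ -1.9   0.7 102.8]
```

```bash
python3 -m inch '[[-0.001,0,0.005,0,0,0,-1],[-0.001,0,0.015,0,0,0,-1],[-0.001,0,0.03,0,0,0,-1],[-0.001,0,0.045,0,0,0,-1],[-0.001,0,0.06,0,0,0,-1],[-0.001,0,0.07,0,0,0,-1],[-0.001,0,0.075,0,0,0,-1],[-0.001,0,0.075,0,0,0,-1],[-0.001,0,0.075,0,0,0,-1]]';  python3 -m inch '[[0,0,0.003,0,0,0,-1],[0,0,0.006,0,0,0,-1],[0,0,0.008,0,0,0,-1],[0,0,0.008,0,0,0,-1]]';python3 -c "
from h import *
print(totool([.5934,-.0087,.126]).round(1))"
```

```text
time: 14.6
position: [0.595, -0.0082, 0.1574]
orientation: [0.129, 0.992, -0.0, -0.0]
contact_force: [-0.4, 0.8, -3.2]
grip_width: 0.0547
finger_force: 42.7
time: 14.93
position: [0.5948, -0.0081, 0.1492]
orientation: [0.129, 0.992, -0.0, -0.0]
contact_force: [-0.9, -0.3, -4.9]
grip_width: 0.0549
finger_force: 42.6
[ 1.2 -0.9 23.2]
```

```bash
python3 -m inch '[[0.001,-0.0005,0.003,0,0,0,-1],[0.001,-0.0005,0.006,0,0,0,-1],[0.001,-0.0005,0.008,0,0,0,-1],[0.001,-0.0005,0.008,0,0,0,-1]]';  python3 -m inch '[[0,0,0.002,0,0,0,-1],[0,0,0.004,0,0,0,-1],[0,0,0.004,0,0,0,-1],[0,0,0.004,0,0,0,-1]]'
```

```text
time: 15.27
position: [0.5932, -0.0083, 0.1406]
orientation: [0.129, 0.992, -0.0, -0.001]
contact_force: [-0.7, 0.2, -4.1]
grip_width: 0.0552
finger_force: 42.6
time: 15.6
position: [0.5935, -0.0084, 0.1371]
orientation: [0.129, 0.992, -0.0, -0.0]
contact_force: [-0.7, 0.6, -4.1]
grip_width: 0.0552
finger_force: 42.6
```

```bash
python3 -m inch '[[0,0,0.001,0,0,0,-1],[0,0,0.002,0,0,0,-1],[0,0,0.003,0,0,0,-1],[0,0,0.003,0,0,0,-1]]';  python3 -m inch '[[0,0,0.001,0,0,0,-1],[0,0,0.002,0,0,0,-1],[0,0,0.002,0,0,0,-1]]'
```

```text
time: 15.93
position: [0.5935, -0.0086, 0.1342]
orientation: [0.128, 0.992, -0.0, -0.0]
contact_force: [-1.6, -1.9, -2.9]
grip_width: 0.0548
finger_force: 43.0
time: 16.18
position: [0.5936, -0.0087, 0.1324]
orientation: [0.128, 0.992, -0.0, -0.0]
contact_force: [-2.9, -3.6, -0.8]
grip_width: 0.0551
finger_force: 43.2
```

```bash
python3 -m inch '[[0.0003,-0.0006,0,0,0,0,-1],[0.0006,-0.0012,0,0,0,0,-1],[0.0006,-0.0012,0.001,0,0,0,-1],[0.0006,-0.0012,0.002,0,0,0,-1],[0.0006,-0.0012,0.002,0,0,0,-1]]';  python3 -m inch '[[0,0,0.001,0,0,0,-1],[0,0,0.002,0,0,0,-1],[0,0,0.002,0,0,0,-1]]'
```

```text
time: 16.6
position: [0.5931, -0.0092, 0.1306]
orientation: [0.129, 0.992, 0.0, 0.0]
contact_force: [-2.4, -0.5, 0.6]
grip_width: 0.0547
finger_force: 43.5
time: 16.85
position: [0.5934, -0.0093, 0.1298]
orientation: [0.128, 0.992, 0.0, 0.001]
contact_force: [-4.3, -0.7, 7.0]
grip_width: 0.0549
finger_force: 44.6
```

```bash
python3 -m inch '[[0.0006,0,-0.001,0,0,0,-1],[0.0013,-0.0001,-0.001,0,0,0,-1],[0.0013,-0.0002,0,0,0,0,-1],[0.0013,-0.0002,0,0,0,0,-1]]';  python3 -m inch '[[0,0,0.001,0,0,0,-1],[0,0,0.001,0,0,0,-1],[0,0,0.001,0,0,0,-1]]'
```

```text
time: 17.18
position: [0.5927, -0.0092, 0.1295]
orientation: [0.128, 0.992, 0.0, 0.001]
contact_force: [-1.2, -1.8, 5.6]
grip_width: 0.0551
finger_force: 44.4
time: 17.43
position: [0.5929, -0.0093, 0.1294]
orientation: [0.128, 0.992, 0.0, 0.002]
contact_force: [-3.9, -1.4, 8.7]
grip_width: 0.0554
finger_force: 45.0
```

```bash
python3 -m inch '[[0,0,-0.001,0,0,0,-1],[0,0,-0.001,0,0,0,-1],[0,0,-0.001,0,0,0,0.4],[0,0,-0.001,0,0,0,0.5],[0,0,-0.001,0,0,0,0.7],[0,0,-0.001,0,0,0,1],[0,0,-0.001,0,0,0,1],[0,0,-0.001,0,0,0,1]]';python3 -m inch '[[0,0,-0.02,0,0,0,1],[0,0,-0.05,0,0,0,1],[0,0,-0.09,0,0,0,1],[0,0,-0.13,0,0,0,1],[0,0,-0.16,0,0,0,1],[0,0,-0.16,0,0,0,1],[0,0,-0.16,0,0,0,1]]'
python3 - <<'E'
from fit import *
im=[]
for n,b in (("side",(264,185)),("scene",(252,185)),("wrist",(262,170))):
    i=cv2.cvtColor(capture(n),cv2.COLOR_RGB2BGR);c=cam(n)
    im.append(cv2.resize(i[b[1]-65:b[1]+65,b[0]-50:b[0]+50],None,fx=2.6,fy=2.6))
cv2.imwrite("pics/end.png",np.hstack(im))
E
```

```text
time: 18.1
position: [0.5915, -0.0092, 0.128]
orientation: [0.129, 0.992, 0.0, -0.0]
contact_force: [-1.3, 0.3, -0.1]
grip_width: 0.0852
finger_force: 0.0
time: 18.68
position: [0.5933, -0.0093, 0.2918]
orientation: [0.129, 0.992, 0.0, 0.003]
contact_force: [-0.2, 0.2, -1.2]
grip_width: 0.0853
finger_force: 0.0
```

View pics/end.png

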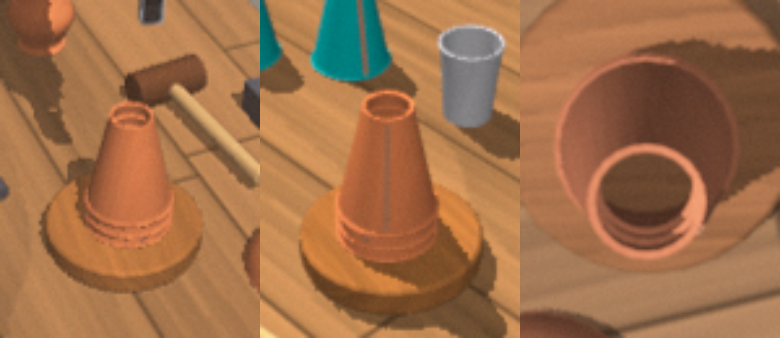

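The closing crops show all three sleeves nested upright and evenly spaced at the foot (left crop about (128,215), middle crop about (388,230)). The gripper is clear of the stack.

```bash
python3 -c "
from cell import *
print(close_job())"
```

```text
the job is handed in; nothing more can be done
None
```

Both loose sleeves are nested over the one on the board, let go and standing upright in the last pictures; the job was handed in at about 19 s, and no verdict came back.

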